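# Press a specimen box shut with the bench locking pliers and free it again

## Robot

A 6-joint arm with a two-finger parallel gripper is mounted at the origin on the work surface. World frame = base frame: x ahead of the robot, y to its left, z up, the work surface at z = 0. Lengths are in m, angles in rad, forces in N, time in s.
With the tool pointing down it reaches from about 0.35 to 0.925 m from the base axis. Payload 6.4 kg.
Tool frame: the origin (TCP) lies midway between the tips of the shut fingers; the grasp point (between the pads) lies 19 mm behind it (ctrl.grip_depth is the distance from the TCP to the grasp point, in m); z points along the fingers, y is the direction in which the jaws open and shut (so a half turn about z gives the same grasp; the last joint's range is limited). The gripper opens to 94 mm and grips with 3 to 60 N. Pads are 16 mm wide; open, the fingers measure 119 mm over their backs; the gripper's body (75 mm by 177 mm) begins 78 mm behind the grasp point.
Start: joints at [-1.462, 0.245, 1.558, -0, 1.339, -0.174], TCP at [0.181, -0.624, 0.205] pointing down, gripper open.
Joint ranges: [-3.13, 3.13], [-1.02, 2.26], [0.13, 2.54], [-0.95, 4.09], [0.21, 2.88], [-2.74, 2.74]. Speed limits (rad/s): [2.57, 2.57, 3.14, 3.14, 3.14, 3.14].

## Interface

Orientations are given as a rotation vector (axis times angle).
In Python, from plant import status, viewer, ticket, ctrl gives the robot as it stands.
- The arm moves only by the tool move_arm, never from a script. Its arguments are lists of equal length, an entry for each row: "offset": the shift along the tool's x, y, z as a fraction of full scale, a list of three; "roll": the turn about the tool's z as a fraction of full scale. A call has 1 to 5 rows; each row is the pose to reach, as a shift and turn from the pose measured when the call began, along the tool's axes at that moment; what a row does not reach only later rows make up. Full scale, the value 1, is 200 mm for a shift and pi/2 rad for a turn. A row lasts 1/12 s, in which the tool goes at most 41.7 mm and 7.16 degrees, less where a joint would pass 70% of its speed; a pose out of reach is approached as far as the arm can. A call with a number of a shift or a turn outside -1 to 1 is refused whole. A call with a gripper value outside its range is refused whole. "hand" is the closure, from -1 (fully open) to 1 (shut), so that 0 is half open, set as the call begins (left out, the last holds). The fingers move at their own pace and stop on an object; "grip_force" is the grip in N (left out, the last holds). Time passes only in rows, so rows that repeat a pose let the fingers close. It gives the time, the measured TCP pose, the force and the opening at its end, in the units of the state.
- status.get_obs(): the state, without advancing time (a new reading comes with each control period).
- viewer.snapshot(name): name is "scene" or "top" or "wrist"; returns a dict with "color" (420x560x3 uint8, blue, green, red), "fov_y" (degrees; the focal length in pixels is half the picture's height over the tangent of half this angle, whatever the lens; pixels are square), "cx", "cy" (the principal point, pixels), "R" (3x3) and "t" (3): a world point X has camera coordinates R X + t. Camera axes: x right, y down, z forward; pixel columns grow to the right and rows downward; lengths in m; the calibration is good to about 2 mm. A picture is of the moment at which its call begins. There is no depth.
- ticket.job_done(): hands the job in, once; it reports no verdict.
The state is a dict: "t": time; "joints": joint angles; "joint_vel": joint speeds; "effort": joint torques, N m; "eef_pos": TCP position; "orientation": TCP orientation; "force": force on the tool from outside, world axes, zero at the start; "ft_torque": the same for the moment, N m; "finger_gap": opening from 0.0 (shut) to 1.0 (fully open).
Only numpy, scipy, OpenCV 4.12 (cv2) and the standard library are available. Lean on these libraries where they do the work, as an engineer would, in place of code of your own. Each camera call takes 0.05 s, during which the arm holds its last target.

## Task

Set the square specimen box with the plug standing out of its side into the cradle between the jaws of the bench pliers, flat, plug towards the moving jaw. Squeeze the handles, firmly but without forcing them, until the pliers snap over centre and stay locked by themselves with the plug pressed home; let go, then flick the release lever so that the jaws spring open, and leave the box lying in the cradle. Do not shove the other things about.

Things in the scene. Friction and masses are not known exactly. Their poses are not given: they have to be found in the camera images.
- specimen: The box to press shut: the only square black box with a plug in one side, 56 x 56 mm and 24 mm high, 160 g, clear window on top. Origin: centre of its underside; z up; the plug stands out of the middle of its -y side, 12 mm above the underside; the +x and -x sides are free for gripping. Starts flat on the table, left of the pliers.
- plug (a joint): How far the plug (grey cylinder, 16 mm diameter) of the specimen box is pushed in, m. 0: it stands out 8 mm; 0.006: home, standing out 2 mm. Starts 0 to 1.5 mm in; goes in stiffly (about 6 N) and stays.
- plug_tip (a point): Centre of the outer end of the plug, on the -y side of the specimen box.
- pliers: Steel locking pliers lying on their side, fixed on a base plate (310 x 72 mm, 10 mm high). Origin: on the table under the pliers' middle; +x points along them to the jaws, -x to the handles, +y to the side of the fixed jaw and handle, -y to the moving ones. Jaws and handles swing level, 45 to 65 mm above the table. Press neither handle with over 25 N.
- nest (a point): Centre of the cradle floor (50 mm in x, 56 mm in y), 40 mm above the table, at (105, 0) mm in the pliers' frame: the box's underside centre comes here, its axes along the pliers'. Four corner lips 8 mm high leave it 2.5 mm play each way in x; the middle 34 mm (y) at both x ends is free for fingers. Fixed jaw face at y = +30 mm, open moving jaw at -39 mm; jaw tops 63 mm above the table.
- jaw_pad (a point): Middle of the moving jaw's face (20 mm wide, 18 mm high). In the pliers' frame its y is about -39 mm when open and -28 mm when closed on the box.
- fixed_grip (a point): Point in the middle of the fixed handle (bar 12 mm thick in y, 20 mm high, along x), at (-120, 12, 55) mm in the pliers' frame. The handle ends at x = -160 mm.
- handle: The moving handle itself (bar 12 mm thick, 20 mm high, centre 55 mm above the table). Origin on its pivot, at about (0, -12, 55) mm in the pliers' frame; its own -x runs along the bar to the free end, 154 mm away. Open it leans about 0.2 rad away from the fixed handle.
- moving_grip (a point): Middle of the moving handle, 120 mm from its pivot. Open, its y in the pliers' frame is -29 to -43 mm; locked, -5 to -15 mm, differing with a hidden screw setting, so feel for it. Resistance here rises to 6 to 10 N, fades at dead centre, then the handle goes 2 mm on to a hard stop and stays. Let go before that, it springs back. At the stop more force does nothing.
- release_tip (a point): Upright tab (12 mm in x, 6 mm in y, 60 to 90 mm above the table) at the end of the release lever, a flat bar over the tail of the handles. This point is 77 mm above the table, 56 mm from the lever's upright pivot at about (-150, 0) mm in the pliers' frame; the lever lies along -x at rest. Pushing the tab towards the pliers' +y flicks it: its stub pushes the locked handle back over centre.
- release (a joint): Angle of the release lever, rad: 0 at rest, grows as its tab is pushed towards +y of the pliers, stop at 0.55. Sprung: returns by itself. It frees the locked pliers at about 0.2 to 0.4, with 2 to 5 N at the tab.
- disc_a: Bystander: round black specimen disc, 80 mm diameter, 24 mm high. Origin under its centre.
- disc_b: Bystander: round black specimen disc, 68 mm diameter, 24 mm high, beside the pliers' moving jaw.
- small_box: Bystander: smaller square black box, 42 x 42 x 20 mm, without a plug.
- driver: Bystander: screwdriver with a black handle, lying on the robot's side of the pliers.
- mug: Bystander: white mug, 80 mm diameter, 90 mm high.
- loupe: Bystander: small black loupe cup, 40 mm diameter, 30 mm high.
- brush: Bystander: brush lying on the table.
There are look-alikes about, which are no part of the job. Leave any red look-alike of the specimen alone.

How it is judged:
On the way, in this order (a step that is already met when the one before it is completed fails the run):
1. the box lies flat in the cradle, plug towards the moving jaw, let go (distance between specimen and nest below 0.006 m and angle between the x axis of specimen and the x axis of pliers, either way round below 0.12 rad and y of plug_tip in the frame of pliers below -0.02 m and contact force between the fingers and specimen below 0.1 N), for 0.2 s.
2. the pliers are locked on the box by themselves, plug home, no finger on pliers or box (y of jaw_pad in the frame of pliers above -0.0288 m and value of joint plug above 0.0045 m and distance between specimen and nest below 0.007 m and contact force between each of the arm, the fingers and pliers below 0.1 N and contact force between the fingers and specimen below 0.1 N), for 0.4 s.
3. the release lever is flicked while the jaws are still shut (value of joint release above 0.12 rad and y of jaw_pad in the frame of pliers above -0.03 m).
At the end, for the whole second after the job is handed in: The moving jaw has sprung open (its face beyond -34 mm in the pliers' y), the release lever is back at rest (under 0.1 rad), and the box lies still and flat in the cradle, within 7 mm of its centre and 0.12 rad of its direction, with the plug at least 4.5 mm in (home, standing out at most 3.5 mm) (y of jaw_pad in the frame of pliers below -0.034 m and value of joint plug above 0.0045 m and value of joint release below 0.1 rad and distance between specimen and nest below 0.007 m and angle between the x axis of specimen and the x axis of pliers, either way round below 0.12 rad and angle between specimen's own z axis and vertical below 0.06 rad and linear speed of specimen below 0.01 m/s); the robot touches nothing.
It fails at once if a handle of the pliers was pressed with more than 25 N, or the pliers with more than 50 N in all (contact force between the fingers and handle above 25 N or contact force between the fingers and pliers above 50 N or contact force between the arm and pliers above 25 N).
It fails at once if a bystander was shoved more than 30 mm (distance of any of disc_a, disc_b, small_box, driver, mug, loupe, brush from where it was at the start of the episode above 0.03 m).
It also fails if it takes over 72 s, if anything falls off the work surface, if the arm or the gripper's body presses on something with over 40 N, if the wrist force passes 120 N, or if a joint passes its speed limit or range.

## Working session

There is one attempt and no reset: what is moved stays moved. The work goes in short steps, Python scripts to look and compute and a tool call to move; the robot and the scene stay as the last step left them, time stands still between calls to the robot, and variables do not carry over. Pictures are saved under pics/ and viewed, and the job is handed in when it is done.

Besides the shell and the picture viewer there is one more tool, called after "Request:" by a JSON object that holds its "api" and its "payload". move_arm: Moves the arm, as the interface text tells. Its arguments: {"type":"object","properties":{"offset":{"type":"array","items":{"type":"array","items":{"type":"number"}}},"roll":{"type":"array","items":{"type":"number"}},"hand":{"type":"number"},"grip_force":{"type":"number"}},"required":["offset","roll"]}

```bash
ls; mkdir -p pics; python3 - <<'E'
from plant import status, viewer, ticket, ctrl
import cv2, numpy as np
o=status.get_obs(); print(o); print(ctrl.grip_depth)
for n in ["scene","top","wrist"]:
    s=viewer.snapshot(n); cv2.imwrite(f"pics/{n}0.png",s["color"]); print(n,s["fov_y"],s["cx"],s["cy"],s["R"],s["t"])
    np.savez(f"pics/{n}0.npz",**s)
E
```

```text
pics
{'t': 0.0, 'joints': array([-1.46211315e+00,  2.45755755e-01,  1.55900592e+00, -3.31677537e-05,
        1.33866756e+00, -1.74096644e-01]), 'joint_vel': array([-0.00088129,  0.00067091,  0.00014323, -0.00107135, -0.00135831,
        0.00122956]), 'effort': array([-1.89075588e-03, -4.15837097e+01, -3.14599442e+01,  6.82794163e-02,
        3.32195323e-02, -1.50434821e-04]), 'eef_pos': array([ 0.18130081, -0.62358762,  0.204387  ]), 'orientation': array([-3.10842295e+00, -4.42464098e-01, -4.36490459e-05]), 'force': array([ 0.09109639, -0.00645749,  0.49996263]), 'ft_torque': array([0.01669808, 0.03123261, 0.03845894]), 'finger_gap': 0.995810941686483}
0.0188
scene 47.74444450029584 284.56713618313586 211.28269946984085 [[-0.85821514  0.51304421 -0.0158874 ]
 [ 0.30675586  0.48782989 -0.81726546]
 [-0.41154296 -0.70626315 -0.57604232]] [ 0.45991049 -0.08576069  1.48969762]
top 53.05771390510027 273.29776404734685 209.66446064840127 [[ 0.0067461  -0.99952476  0.03007898]
 [-0.98852151 -0.01120581 -0.15066407]
 [ 0.15092953 -0.02871732 -0.98812732]] [-0.03566714  0.50253195  1.06863372]
wrist 69.4175276065595 280.1853569364757 212.52871054226236 [[ 0.27967662 -0.96009278 -0.00168373]
 [-0.93452222 -0.2726291   0.22878284]
 [-0.22011179 -0.06241173 -0.97347603]] [-0.64948819 -0.02391752  0.38958682]
```

View pics/scene0.png

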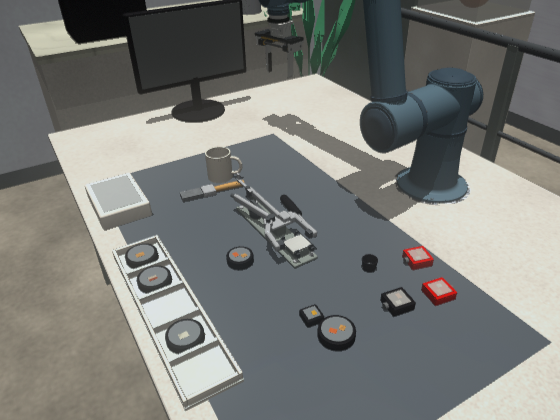

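View pics/top0.png

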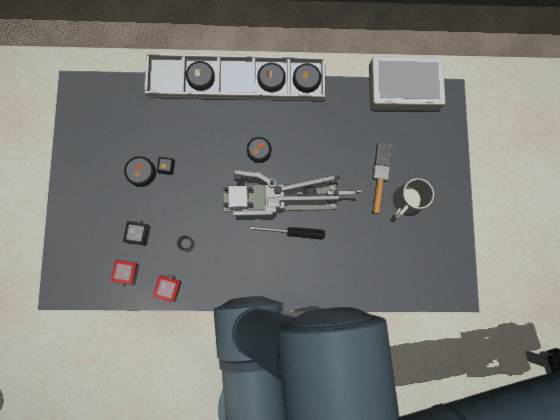

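View pics/wrist0.png

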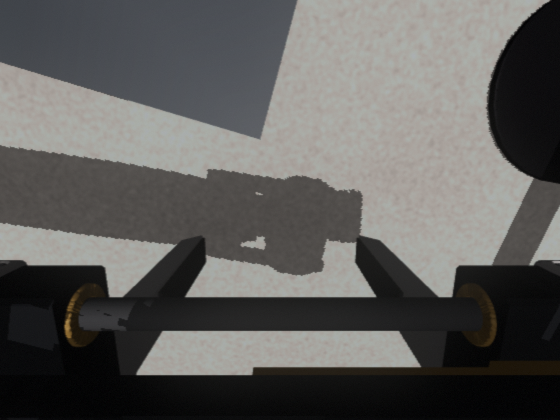

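```bash
cat > h.py <<'E'
import numpy as np, cv2
from scipy.spatial.transform import Rotation as Ro
from plant import status, viewer, ctrl
def snap(n,name):
    s=viewer.snapshot(n); np.savez(f"pics/{name}.npz",**s); cv2.imwrite(f"pics/{name}.png",s["color"]); return s
def load(name): return dict(np.load(f"pics/{name}.npz"))
def f(s): return 210/np.tan(np.radians(float(s["fov_y"]))/2)
def ray(s,uv,z):
    d=np.array([(uv[0]-s["cx"])/f(s),(uv[1]-s["cy"])/f(s),1]); R=s["R"];c=-R.T@s["t"]; w=R.T@d
    return c+w*(z-c[2])/w[2]
def proj(s,X):
    p=s["R"]@np.asarray(X)+s["t"]; return np.array([s["cx"]+f(s)*p[0]/p[2], s["cy"]+f(s)*p[1]/p[2]])
def off(target, yaw=None):
    """offset fractions & roll for target tcp, yaw=desired world direction angle of tool y"""
    o=status.get_obs(); R=Ro.from_rotvec(o["orientation"]).as_matrix()
    d=R.T@(np.array(target)-o["eef_pos"])/0.2
    ty=np.arctan2(R[1,1],R[0,1]); r=None
    if yaw is not None:
        dd=-(yaw-ty)  # tool z down: +roll = cw from above
        dd=(dd+np.pi/2)%np.pi-np.pi/2; r=dd/(np.pi/2)
    print("t",o["t"],"pos",o["eef_pos"].round(4),"tooly",round(np.degrees(ty),2),"off",d.round(4),"roll",r,"j6",o["joints"][5].round(3))
E
python3 - <<'E'
from h import *
s=load("top0");I=s["color"]
a=cv2.resize(I[150:240,200:370],None,fx=4.6,fy=4.6,interpolation=cv2.INTER_CUBIC)
cv2.imwrite("pics/c1.png",a)
b=cv2.resize(I[130:320,80:220],None,fx=3.1,fy=3.1,interpolation=cv2.INTER_CUBIC)
s=load("scene0");I=s["color"]
c=cv2.resize(I[240:350,290:470],None,fx=4.4,fy=4.4,interpolation=cv2.INTER_CUBIC)
cv2.imwrite("pics/c2.png",b);cv2.imwrite("pics/c3.png",c)
t=load("top0")
for n,uv,z in [("spec",(136,233),.024),("disc_b",(260,149),.024),("nest",(238,196),.04),("loupe",(186,243),.03),("mug",(418,196),.09),("disca",(139,170),.024),("sb",(165,165),.02),("lever tip",(360,192),.08),("driver",(320,233),.01)]: print(n,ray(t,uv,z).round(3))
o=status.get_obs();print(Ro.from_rotvec(o["orientation"]).as_matrix().round(3))
E
```

```text
spec [0.439 0.328 0.024]
disc_b [0.672 0.006 0.024]
nest [0.538 0.062 0.04 ]
loupe [0.414 0.196 0.03 ]
mug [ 0.534 -0.398  0.09 ]
disca [0.609 0.329 0.024]
sb [0.624 0.262 0.02 ]
lever tip [ 0.545 -0.252  0.08 ]
driver [ 0.445 -0.158  0.01 ]
[[ 0.96   0.279 -0.   ]
 [ 0.279 -0.96   0.001]
 [ 0.    -0.001 -1.   ]]
```

View pics/c1.png

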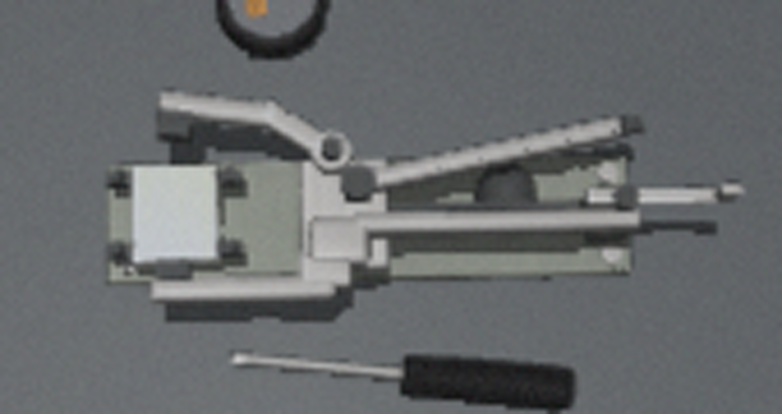

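View pics/c2.png

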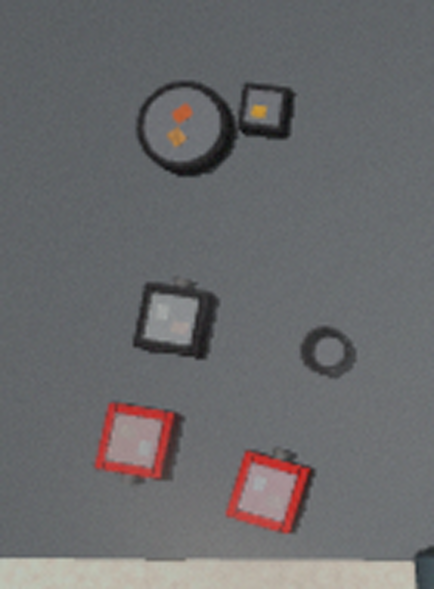

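View pics/c3.png

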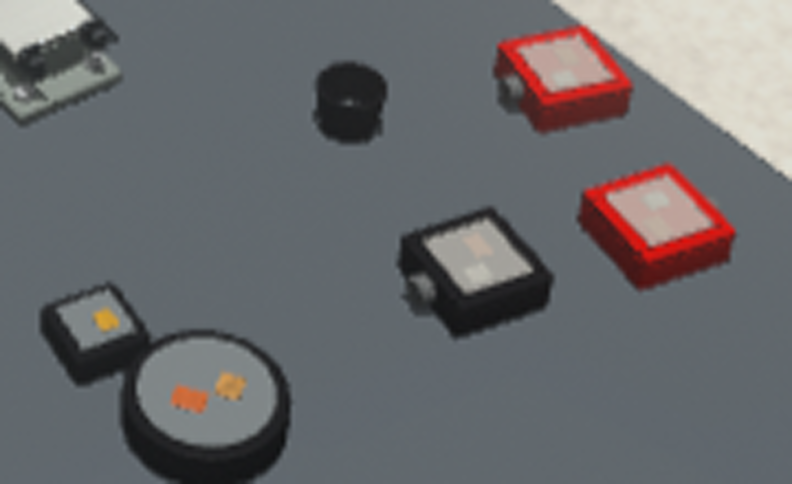

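```bash
python3 - <<'E'
from h import *
s=load("wrist0"); c=-s["R"].T@s["t"]; o=status.get_obs(); R=Ro.from_rotvec(o["orientation"]).as_matrix()
print(c, R.T@(c-o["eef_pos"]), R.T@s["R"].T@[0,0,1])
off([.46,-.15,.30],-np.pi/2)
E
```

```text
[ 0.24504787 -0.60577475  0.38363178] [ 0.06623062  0.00028067 -0.17901697] [-2.29040785e-01 -5.88693089e-05  9.73416825e-01]
t 0.15 pos [ 0.1813 -0.6237  0.2046] tooly -73.8 off [ 1.999  -1.8865 -0.4737] roll 0.18002338652901642 j6 -0.174
```

Request:
{"api": "move_arm", "payload": {"offset": [[0.72, -0.67, -0.17], [0.72, -0.67, -0.17], [0.72, -0.67, -0.17], [0.72, -0.67, -0.17], [0.72, -0.67, -0.17]], "roll": [0.18, 0.18, 0.18, 0.18, 0.18]}}

```text
t: 0.57
eef_pos: [0.2832, -0.4525, 0.2389]
orientation: [-3.14, -0.001, 0.0]
force: [0.1, 0.2, 0.2]
finger_gap: 0.998
```

```bash
python3 - <<'E'
from h import *
off([.46,-.15,.30],-np.pi/2)
E
```

```text
t 0.5667 pos [ 0.2832 -0.4525  0.2389] tooly -89.97 off [ 0.8849 -1.5126 -0.3022] roll 0.0003064121882989388 j6 0.346
```

Request:
{"api": "move_arm", "payload": {"offset": [[0.48, -0.8, -0.17], [0.48, -0.8, -0.17], [0.48, -0.8, -0.17], [0.48, -0.8, -0.17], [0.48, -0.8, -0.17]], "roll": [0, 0, 0, 0, 0]}}

```text
t: 0.98
eef_pos: [0.3804, -0.2896, 0.274]
orientation: [-3.14, -0.004, -0.002]
force: [-0.6, -1.2, 0.2]
finger_gap: 0.997
```

Request:
{"api": "move_arm", "payload": {"offset": [[0.45, -0.75, -0.15], [0.45, -0.75, -0.15], [0.45, -0.75, -0.15], [0.45, -0.75, -0.15], [0.45, -0.75, -0.15]], "roll": [0, 0, 0, 0, 0]}}

```text
t: 1.4
eef_pos: [0.4717, -0.1356, 0.3055]
orientation: [-3.139, -0.011, -0.005]
force: [0.7, -0.1, 0.6]
finger_gap: 0.999
```

```bash
python3 - <<'E'
from h import *
s=snap("wrist","w1")
off([.44,.328,.2],-np.pi/2)
E
```

```text
t 1.45 pos [ 0.4719 -0.1355  0.3055] tooly -89.54 off [-0.1424 -2.3177  0.5328] roll 0.005166451003222808 j6 1.049
```

View pics/w1.png

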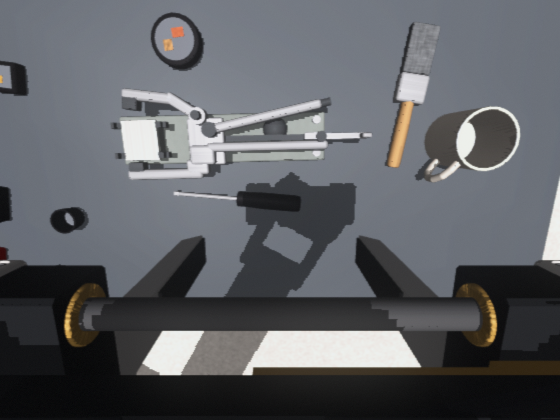

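```bash
python3 - <<'E'
from h import *
s=load("w1");I=s["color"]
cv2.imwrite("pics/c4.png",cv2.resize(I[70:200,100:390],None,fx=2.75,fy=2.75,interpolation=cv2.INTER_CUBIC))
g=I.min(2); sub=np.zeros_like(g); sub[110:170,110:175]=g[110:170,110:175]
m=(sub>205).astype(np.uint8); m=cv2.morphologyEx(m,cv2.MORPH_OPEN,np.ones((5,5)))
cs,_=cv2.findContours(m,0,1); c=max(cs,key=cv2.contourArea); print(cv2.boundingRect(c))
P=np.array([ray(s,p[0],.04)[:2] for p in c]); r=cv2.minAreaRect(P.astype(np.float32)*1000); print(r)
# fixed handle edges -> light pixels below row 138..152, x 225..325 ; print column profile
for u in (230,270,310): print(u, g[100:165,u].tolist())
for uv,z in [((368,135),.09),((362,135),.09)]: print(ray(s,uv,z).round(4))
E
```

```text
(122, 120, 36, 40)
((539.21923828125, 65.82080078125), (54.167057037353516, 48.954341888427734), 0.4500476121902466)
230 [127, 127, 127, 129, 129, 128, 129, 130, 130, 130, 131, 131, 129, 125, 136, 164, 169, 170, 169, 158, 173, 191, 214, 222, 224, 219, 170, 175, 142, 83, 85, 86, 87, 87, 88, 107, 104, 102, 102, 102, 101, 95, 102, 170, 195, 212, 215, 216, 208, 185, 157, 91, 84, 84, 85, 84, 83, 84, 85, 85, 83, 78, 64, 74, 121]
270 [125, 126, 126, 125, 126, 125, 126, 127, 126, 126, 129, 172, 201, 219, 221, 219, 211, 192, 165, 95, 57, 50, 55, 77, 84, 88, 87, 89, 87, 88, 87, 86, 85, 82, 85, 98, 100, 99, 98, 98, 81, 96, 167, 192, 213, 215, 213, 205, 181, 154, 89, 89, 126, 168, 174, 174, 174, 172, 171, 168, 142, 110, 123, 125, 125]
310 [112, 161, 192, 217, 220, 214, 209, 168, 176, 147, 80, 61, 71, 84, 86, 99, 163, 176, 176, 174, 174, 174, 178, 179, 178, 179, 177, 178, 178, 178, 178, 177, 189, 225, 229, 228, 229, 228, 218, 103, 100, 169, 197, 217, 217, 214, 207, 183, 154, 89, 97, 164, 172, 173, 173, 172, 173, 172, 169, 142, 108, 119, 122, 123, 122]
[ 0.5471 -0.2456  0.09  ]
[ 0.547 -0.238  0.09 ]
```

View pics/c4.png

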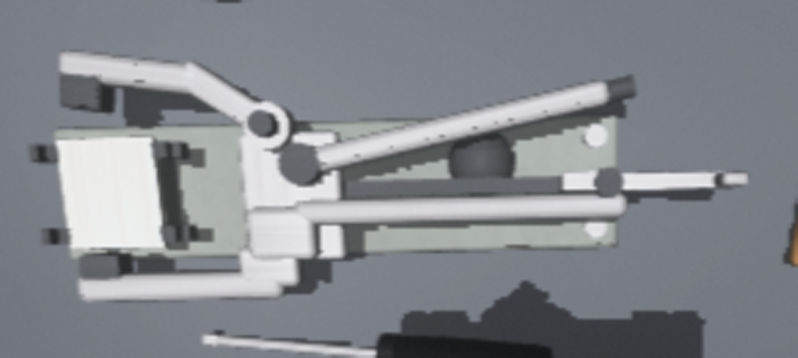

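```bash
python3 - <<'E'
from h import *
s=load("w1")
a=ray(s,(230,146.),.065);b=ray(s,(310,144.6),.065);print(a,b,np.degrees(np.arctan2(a[0]-b[0],a[1]-b[1])))
# base plate bottom edge at u=270:160.., u=310:159
a=ray(s,(270,160.4),.01);b=ray(s,(322,159.2),.01);print(a,b,np.degrees(np.arctan2(a[0]-b[0],a[1]-b[1])))
tip=ray(s,(100+740/2.75,70+179/2.75),.09);n=ray(s,(140,140),.04);print(tip,n)
nest=np.array([.5392,.0658]); d=nest-tip[:2]; print(np.linalg.norm(d),np.degrees(np.arctan2(d[0],d[1])))
E
```

```text
[ 0.5318601  -0.06696636  0.065     ] [ 0.53454649 -0.17515273  0.065     ] -1.4224266424013163
[ 0.50985563 -0.11916967  0.01      ] [ 0.51231689 -0.19948079  0.01      ] -1.7553734274919885
[ 0.54699572 -0.24698014  0.09      ] [0.53890889 0.06552629 0.04      ]
0.31287727090445033 -1.4277416932044007
```

Request:
{"api": "move_arm", "payload": {"offset": [[-0.15, -1, 0.15], [-0.15, -1, 0.15], [-0.15, -1, 0.15], [-0.15, -1, 0.15], [-0.15, -1, 0.15]], "roll": [0, 0, 0, 0, 0]}}

```text
t: 1.87
eef_pos: [0.4395, 0.0653, 0.2753]
orientation: [-3.139, -0.01, -0.005]
force: [1.2, 0.2, -0.6]
finger_gap: 0.998
```

Request:
{"api": "move_arm", "payload": {"offset": [[-0.15, -1, 0.2], [-0.15, -1, 0.2], [-0.15, -1, 0.2], [-0.15, -1, 0.2], [-0.15, -1, 0.2]], "roll": [0, 0, 0, 0, 0]}}

```text
t: 2.28
eef_pos: [0.4075, 0.2665, 0.235]
orientation: [-3.14, -0.01, -0.005]
force: [0.7, 1.1, 0.6]
finger_gap: 1.0
```

Request:
{"api": "move_arm", "payload": {"offset": [[-0.05, -0.35, 0.1], [-0.05, -0.35, 0.1], [-0.05, -0.35, 0.1], [-0.05, -0.35, 0.1]], "roll": [0, 0, 0, 0]}}

```text
t: 2.62
eef_pos: [0.3963, 0.3366, 0.2138]
orientation: [-3.141, -0.014, -0.002]
force: [0.2, 0.2, 0.5]
finger_gap: 1.002
```

```bash
python3 - <<'E'
from h import *
s=snap("wrist","w2")
off([.44,.328,.2],-np.pi/2)
E
```

```text
t 2.6667 pos [0.3971 0.3359 0.2146] tooly -89.61 off [0.2142 0.0412 0.0733] roll 0.004323810915525197 j6 2.048
```

View pics/w2.png

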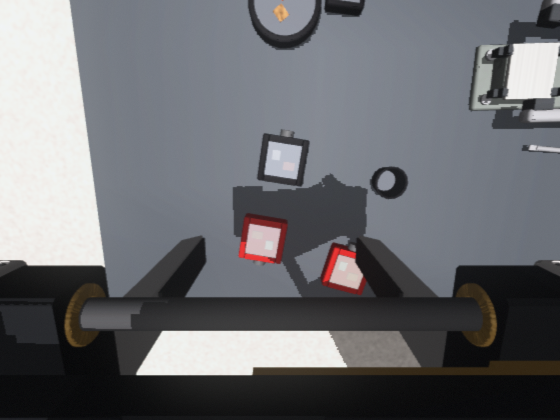

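```bash
python3 - <<'E'
from h import *
s=load("w2");I=s["color"]
cv2.imwrite("pics/c5.png",cv2.resize(I[115:205,240:330],None,fx=6,fy=6,interpolation=cv2.INTER_CUBIC))
hsv=cv2.cvtColor(I,cv2.COLOR_BGR2HSV)
g=I.max(2); sub=np.full_like(g,255); sub[125:200,245:325]=g[125:200,245:325]
print(g[160,245:325].tolist()); print(g[125:200,284].tolist())
m=((sub<45)).astype(np.uint8)
m=cv2.morphologyEx(m,cv2.MORPH_OPEN,np.ones((3,3)))
cs,_=cv2.findContours(m,0,1); c=max(cs,key=cv2.contourArea); r=cv2.minAreaRect(c); print(r)
P=np.array([ray(s,p[0],.024)[:2] for p in c]); print(cv2.minAreaRect(P.astype(np.float32)*1000))
# window
m=((sub>120)&(sub<255)).astype(np.uint8); m=cv2.morphologyEx(m,cv2.MORPH_OPEN,np.ones((7,7)))
cs,_=cv2.findContours(m,0,1)
for c in cs:
  if cv2.contourArea(c)>100:
    P=np.array([ray(s,p[0],.024)[:2] for p in c]); print("win",cv2.minAreaRect(P.astype(np.float32)*1000),cv2.boundingRect(c))
E
```

```text
[140, 140, 140, 140, 140, 140, 141, 141, 140, 140, 140, 141, 140, 129, 94, 56, 55, 56, 56, 55, 78, 149, 198, 203, 204, 205, 205, 206, 206, 207, 207, 208, 209, 212, 210, 205, 204, 205, 204, 203, 204, 204, 205, 204, 205, 205, 204, 205, 204, 204, 204, 202, 203, 201, 169, 79, 58, 57, 55, 49, 49, 92, 140, 145, 143, 145, 145, 145, 145, 146, 145, 145, 145, 146, 145, 146, 145, 144, 146, 145]
[144, 144, 143, 142, 128, 121, 124, 127, 131, 133, 130, 92, 69, 64, 63, 63, 62, 68, 111, 196, 204, 204, 203, 205, 204, 204, 205, 204, 204, 204, 204, 205, 204, 204, 205, 203, 203, 208, 212, 212, 212, 212, 211, 212, 210, 204, 204, 204, 204, 204, 203, 200, 153, 78, 58, 56, 57, 55, 59, 108, 138, 141, 142, 137, 84, 71, 71, 71, 70, 70, 70, 69, 69, 70, 69]Traceback (most recent call last):
  File "<stdin>", line 9, in <module>
ValueError: max() iterable argument is empty
```

View pics/c5.png

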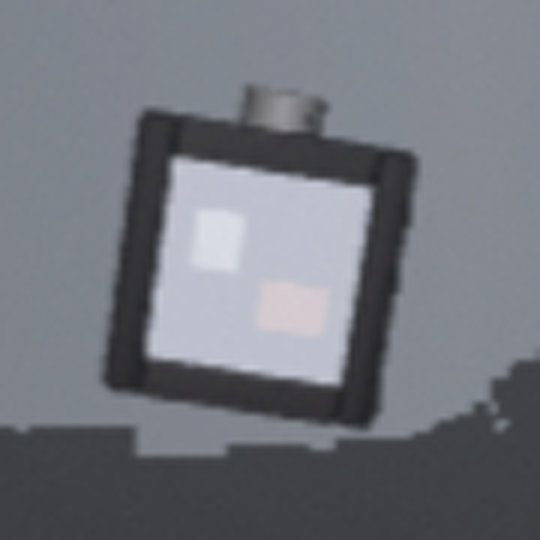

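The crop shows the black box with the grey plug at its upper side (about pixel (286,133)). This is the specimen; the red ones at (264,238) and (347,268) and the small plugless box at (345,5) are not. Now I'll measure it.

```bash
python3 - <<'E'
from h import *
s=load("w2");I=s["color"]
g=I.max(2); sub=np.zeros_like(g); sub[125:187,245:325]=g[125:187,245:325]
m=(sub>175).astype(np.uint8); m=cv2.morphologyEx(m,cv2.MORPH_OPEN,np.ones((3,3)))
cs,_=cv2.findContours(m,0,1); c=max(cs,key=cv2.contourArea)
P=np.array([ray(s,p[0],.024)[:2] for p in c]).astype(np.float32)*1000; print("win",cv2.minAreaRect(P),cv2.boundingRect(c))
sub=np.full_like(g,255); sub[125:188,245:325]=g[125:188,245:325]
m=(sub<100).astype(np.uint8); m=cv2.morphologyEx(m,cv2.MORPH_OPEN,np.ones((3,3)))
cs,_=cv2.findContours(m,0,1); c=max(cs,key=cv2.contourArea)
P=np.array([ray(s,p[0],.024)[:2] for p in c]).astype(np.float32)*1000; print("box",cv2.minAreaRect(P),cv2.boundingRect(c))
E
```

```text
win ((440.8656311035156, 334.0668640136719), (38.439964294433594, 38.98653030395508), 81.72486877441406) (265, 142, 36, 37)
box ((442.6846618652344, 333.5542907714844), (56.42397689819336, 59.848655700683594), 81.72653198242188) (257, 133, 52, 53)
```

```bash
python3 - <<'E'
from h import *
off([.441,.334,.06],np.radians(-98.27))
E
```

```text
t 2.6667 pos [0.3971 0.3359 0.2146] tooly -89.61 off [0.2177 0.0118 0.7734] roll 0.09621269980441402 j6 2.048
```

Request:
{"api": "move_arm", "payload": {"offset": [[0.218, 0.012, 0.2], [0.218, 0.012, 0.4], [0.218, 0.012, 0.6], [0.218, 0.012, 0.75], [0.218, 0.012, 0.75]], "roll": [0.05, 0.096, 0.096, 0.096, 0.096], "hand": -1, "grip_force": 20}}

```text
t: 3.08
eef_pos: [0.4364, 0.3292, 0.0569]
orientation: [3.126, -0.231, -0.017]
force: [-0.6, 0.1, -0.9]
finger_gap: 1.002
```

```bash
python3 - <<'E'
from h import *
off([.441,.334,.005],np.radians(-98.27)); s=snap("wrist","w3")
E
```

```text
t 3.0833 pos [0.4364 0.3292 0.0569] tooly -98.44 off [ 0.022  -0.0291  0.2591] roll -0.001842572521556609 j6 2.158
```

View pics/w3.png

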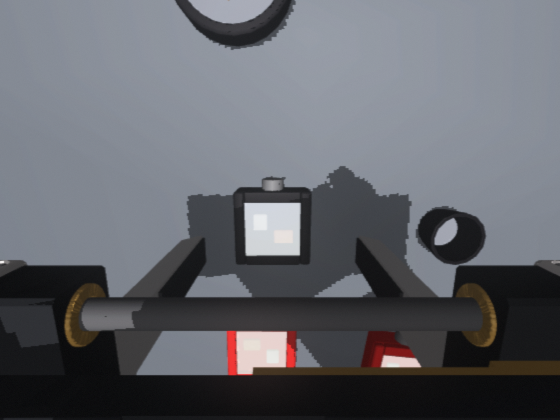

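Request:
{"api": "move_arm", "payload": {"offset": [[0.022, -0.029, 0.0], [0.022, -0.029, 0.1], [0.022, -0.029, 0.18], [0.022, -0.029, 0.24], [0.022, -0.029, 0.255]], "roll": [0, 0, 0, 0, 0]}}

```text
t: 3.55
eef_pos: [0.4446, 0.3359, 0.011]
orientation: [3.13, -0.231, -0.006]
force: [-0.6, -0.5, -0.3]
finger_gap: 0.998
```

```bash
python3 - <<'E'
from h import *
off([.441,.334,.005],np.radians(-98.27)); s=snap("wrist","w4"); print(status.get_obs()["force"])
E
```

```text
t 3.55 pos [0.4446 0.3359 0.011 ] tooly -98.43 off [-0.0164  0.0118  0.0301] roll -0.0017360824700232136 j6 2.162
[-0.81713466 -0.11739394 -0.0897582 ]
```

View pics/w4.png

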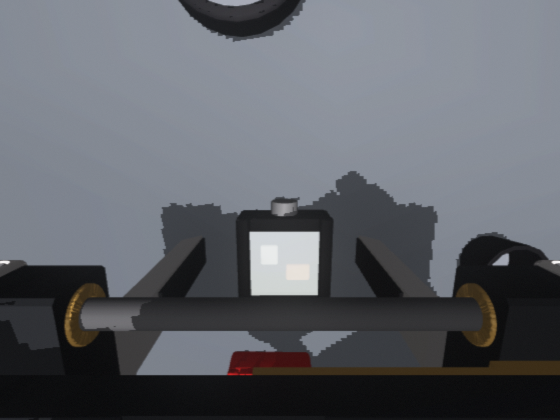

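Box is centred between the fingers (col 284). Down a touch, then close.

Request:
{"api": "move_arm", "payload": {"offset": [[-0.016, 0.012, 0.03], [-0.016, 0.012, 0.03], [-0.016, 0.012, 0.03]], "roll": [0, 0, 0]}}

```text
t: 3.85
eef_pos: [0.4412, 0.3341, 0.0057]
orientation: [3.131, -0.23, -0.005]
force: [0.4, 0.1, 0.3]
finger_gap: 1.0
```

Request:
{"api": "move_arm", "payload": {"offset": [[0, 0, 0], [0, 0, 0], [0, 0, 0], [0, 0, 0], [0, 0, 0]], "roll": [0, 0, 0, 0, 0], "hand": 1, "grip_force": 20}}

```text
t: 4.27
eef_pos: [0.4412, 0.3342, 0.0058]
orientation: [3.131, -0.23, -0.005]
force: [-0.4, -0.1, -0.7]
finger_gap: 0.68
```

Request:
{"api": "move_arm", "payload": {"offset": [[0, 0, 0], [0, 0, 0], [0, 0, 0], [0, 0, 0]], "roll": [0, 0, 0, 0]}}

```text
t: 4.6
eef_pos: [0.4412, 0.3342, 0.0058]
orientation: [3.131, -0.23, -0.005]
force: [0.1, -0.4, 0.3]
finger_gap: 0.593
```

```bash
python3 - <<'E'
from h import *
off([.441,.334,.12],np.radians(-98.27)); print(status.get_obs()["finger_gap"]*94)
E
```

```text
t 4.6 pos [0.4412 0.3342 0.0058] tooly -98.42 off [-0.0029  0.0025 -0.5709] roll -0.0016272756102301154 j6 2.162
55.69802351894045
```

Request:
{"api": "move_arm", "payload": {"offset": [[0, 0, -0.1], [0, 0, -0.25], [0, 0, -0.4], [0, 0, -0.55], [0, 0, -0.6]], "roll": [0, 0, 0, 0, 0]}}

```text
t: 5.02
eef_pos: [0.4439, 0.3356, 0.1303]
orientation: [-3.132, 0.23, -0.005]
force: [1.6, 0.2, -0.9]
finger_gap: 0.593
```

```bash
python3 - <<'E'
from h import *
o=status.get_obs(); print(o["finger_gap"]*94)
s=snap("wrist","w5"); I=s["color"]; o=status.get_obs()
R=Ro.from_rotvec(o["orientation"]).as_matrix()
g=I.max(2); sub=np.zeros_like(g); sub[170:295,230:335]=g[170:295,230:335]
m=(sub>175).astype(np.uint8); m=cv2.morphologyEx(m,cv2.MORPH_OPEN,np.ones((5,5)))
cs,_=cv2.findContours(m,0,1); c=max(cs,key=cv2.contourArea);print(cv2.boundingRect(c))
P=np.array([ray(s,p[0],o["eef_pos"][2]+.0182)-o["eef_pos"] for p in c])@R
print("tool-frame window rect mm",cv2.minAreaRect((P[:,:2]*1000).astype(np.float32)), P[:,:2].min(0),P[:,:2].max(0))
px=np.array([-.0248,.9997]); yaw=np.arctan2(-px[1],-px[0]); print(np.degrees(yaw))
off([.5392,.0658,.15],yaw)
E
```

```text
55.73170423283563
(245, 229, 72, 66)
tool-frame window rect mm ((-0.7544097900390625, 0.5724716186523438), (39.64717102050781, 39.3055419921875), 89.93553161621094) [-0.02042903 -0.01926142] [0.01891984 0.0203811 ]
-88.57892972496455
t 5.0667 pos [0.4442 0.3357 0.1304] tooly -98.41 off [ 0.6676  1.2654 -0.0978] roll -0.10919344791522587 j6 2.162
```

View pics/w5.png

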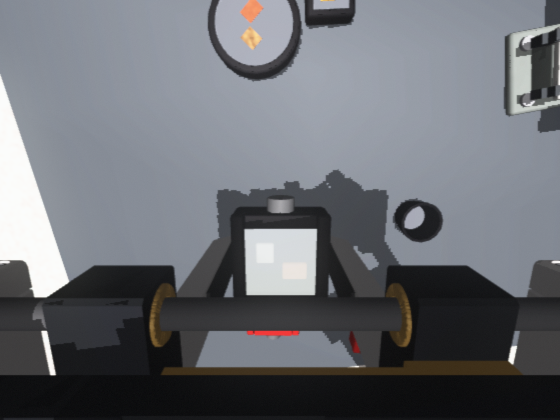

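Request:
{"api": "move_arm", "payload": {"offset": [[0.1, 0.18, -0.05], [0.2, 0.36, -0.1], [0.3, 0.54, -0.1], [0.38, 0.71, -0.1], [0.45, 0.85, -0.1]], "roll": [-0.03, -0.06, -0.1, -0.109, -0.109]}}

```text
t: 5.48
eef_pos: [0.5077, 0.1518, 0.1484]
orientation: [-3.141, -0.038, -0.002]
force: [0.3, -0.6, -2.2]
finger_gap: 0.594
```

```bash
python3 - <<'E'
from h import *
off([.540,.0658,.14],np.radians(-88.58))
E
```

```text
t 5.4833 pos [0.5077 0.1518 0.1484] tooly -88.62 off [0.1509 0.4339 0.0419] roll -0.0004206025110102969 j6 1.623
```

Request:
{"api": "move_arm", "payload": {"offset": [[0.075, 0.217, 0.02], [0.15, 0.434, 0.042], [0.15, 0.434, 0.042], [0.15, 0.434, 0.042], [0.15, 0.434, 0.042]], "roll": [0, 0, 0, 0, 0]}}

```text
t: 5.9
eef_pos: [0.5388, 0.0658, 0.1381]
orientation: [-3.14, -0.036, 0.003]
force: [0.3, -0.2, -0.9]
finger_gap: 0.593
```

```bash
python3 - <<'E'
from h import *
off([.540,.0658,.06],np.radians(-88.58)); s=snap("wrist","w6"); snap("top","t6"); snap("scene","s6")
E
```

```text
t 5.9 pos [0.5388 0.0658 0.1381] tooly -88.7 off [0.007  0.0008 0.3906] roll -0.0013129419387141429 j6 1.46
```

View pics/w6.png

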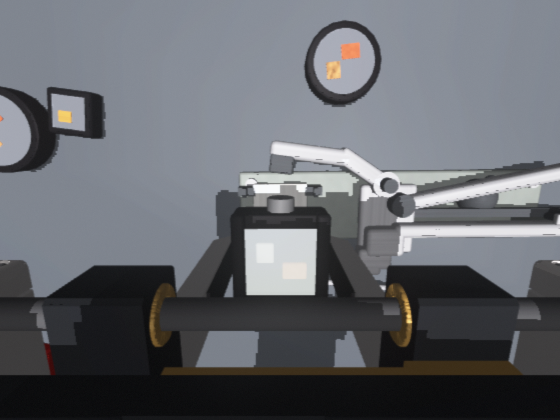

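```bash
python3 - <<'E'
from h import *
s=load("w6")
cv2.imwrite("pics/c6.png",cv2.resize(s["color"][160:240,225:355],None,fx=6,fy=6,interpolation=cv2.INTER_CUBIC))
for y in (-.022,-.027,-.03):
  px=np.array([-.0248,.9997]);py=np.array([-.9997,-.0248]);n=np.array([.5392,.0658])
  print(y,[proj(s,[*(n+py*y+px*dx),.048]).round(1) for dx in (.028,-.028)])
E
```

```text
-0.022 [array([248.8, 191.2]), array([311.2, 191.1])]
-0.027 [array([248.6, 185.7]), array([311.3, 185.6])]
-0.03 [array([248.6, 182.3]), array([311.4, 182.3])]
```

View pics/c6.png

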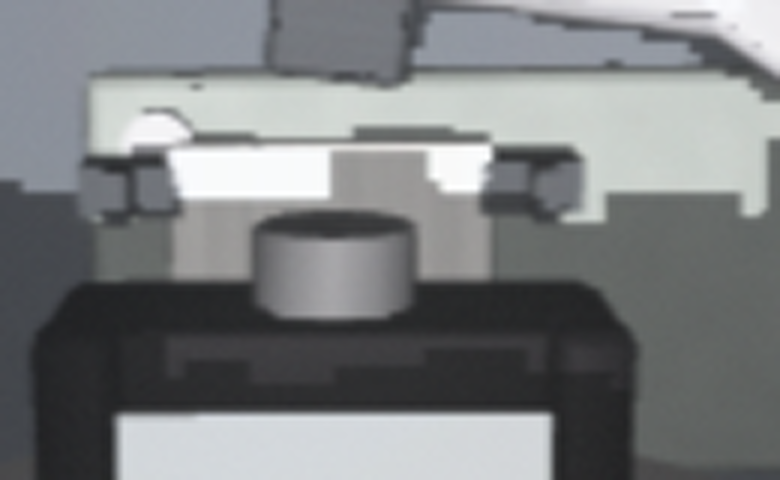

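```bash
python3 - <<'E'
from h import *
s=load("w6")
px=np.array([-.0248,.9997]);py=np.array([-.9997,-.0248]);n=np.array([.5392,.0658])
print(proj(s,[*(n+py*-.028),.04]), ray(s,(280,183.8),.04), n+py*-.028)
for X in (.025,-.025): print(proj(s,[*(n+py*-.028+px*X),.04]))
off([.540,.0658,.06],np.radians(-88.58))
E
```

```text
[279.98837422 183.30150752] [0.56673176 0.06647304 0.04      ] [0.5671916 0.0664944]
[252.77261397 183.33420735]
[307.2136181 183.2687963]
t 6.05 pos [0.5391 0.0672 0.1393] tooly -88.51 off [0.0046 0.0077 0.3967] roll 0.0007628565272710253 j6 1.459
```

Request:
{"api": "move_arm", "payload": {"offset": [[0.004, 0.007, 0.1], [0.004, 0.007, 0.2], [0.004, 0.007, 0.3], [0.004, 0.007, 0.38], [0.004, 0.007, 0.38]], "roll": [0, 0, 0, 0, 0]}}

```text
t: 6.47
eef_pos: [0.5376, 0.0675, 0.0602]
orientation: [-3.14, -0.044, 0.007]
force: [0.2, -0.1, -1.9]
finger_gap: 0.592
```

```bash
python3 - <<'E'
from h import *
off([.540,.0658,.046],np.radians(-88.58));snap("wrist","w7")
E
```

```text
t 6.4667 pos [0.5376 0.0675 0.0602] tooly -88.39 off [0.0121 0.0089 0.0711] roll 0.002087668409227876 j6 1.457
```

View pics/w7.png

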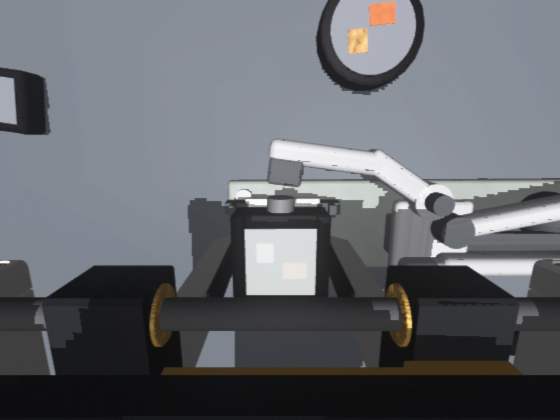

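Request:
{"api": "move_arm", "payload": {"offset": [[0.012, 0.009, 0], [0.012, 0.009, 0], [0.012, 0.009, 0], [0.012, 0.009, 0.01]], "roll": [0.002, 0.002, 0.002, 0.002]}}

```text
t: 6.85
eef_pos: [0.5419, 0.0656, 0.0614]
orientation: [-3.14, -0.039, 0.001]
force: [0.5, 1.0, -0.7]
finger_gap: 0.597
```

```bash
python3 - <<'E'
from h import *
off([.540,.0658,.046],np.radians(-88.58)); print(status.get_obs()["force"])
E
```

```text
t 6.85 pos [0.5419 0.0656 0.0614] tooly -88.57 off [-0.0094 -0.0012  0.0769] roll 0.00013903764441193265 j6 1.457
[ 0.46343017  1.03281946 -0.71690855]
```

Request:
{"api": "move_arm", "payload": {"offset": [[-0.007, 0, 0.01], [-0.007, 0, 0.03], [-0.007, 0, 0.05], [-0.007, 0, 0.06], [-0.007, 0, 0.06]], "roll": [0, 0, 0, 0, 0]}}

```text
t: 7.27
eef_pos: [0.5398, 0.0656, 0.0485]
orientation: [-3.14, -0.039, 0.004]
force: [0.5, -0.1, -1.6]
finger_gap: 0.595
```

```bash
python3 - <<'E'
from h import *
off([.540,.0658,.046],np.radians(-88.58)); print(status.get_obs()["force"])
E
```

```text
t 7.2667 pos [0.5398 0.0656 0.0485] tooly -88.57 off [ 0.001  -0.001   0.0124] roll 0.00010936279778555141 j6 1.457
[ 0.54198775 -0.09641336 -1.57768389]
```

Request:
{"api": "move_arm", "payload": {"offset": [[0.001, 0, 0.008], [0.001, 0, 0.013], [0.001, 0, 0.013]], "roll": [0, 0, 0]}}

```text
t: 7.52
eef_pos: [0.5401, 0.0656, 0.0459]
orientation: [-3.14, -0.039, 0.003]
force: [0.7, 0.2, -2.1]
finger_gap: 0.594
```

```bash
python3 - <<'E'
from h import *
off([.540,.0658,.046],np.radians(-88.58)); print(status.get_obs()["force"]);snap("wrist","w8")
I=load("w8")["color"]; cv2.imwrite("pics/c8.png",cv2.resize(I[130:310,190:400],None,fx=3.3,fy=3.3,interpolation=cv2.INTER_CUBIC))
E
```

```text
t 7.5167 pos [0.5401 0.0656 0.0459] tooly -88.58 off [-0.0004 -0.0012 -0.0005] roll 4.5681073294905686e-05 j6 1.457
[ 0.68383242  0.23171542 -2.10664884]
```

View pics/c8.png

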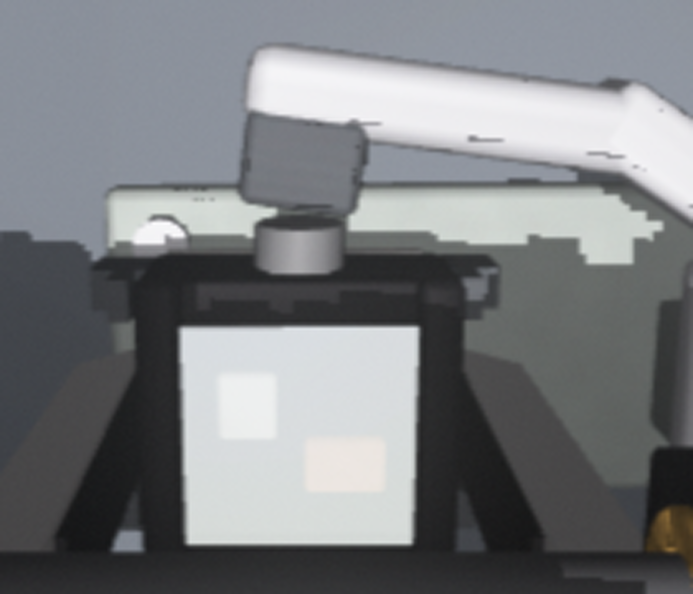

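Request:
{"api": "move_arm", "payload": {"offset": [[0, 0, 0], [0, 0, 0], [0, 0, 0], [0, 0, 0], [0, 0, 0]], "roll": [0, 0, 0, 0, 0], "hand": -0.6}}

```text
t: 7.98
eef_pos: [0.5402, 0.0656, 0.046]
orientation: [-3.14, -0.039, 0.003]
force: [0.1, 0.0, 0.4]
finger_gap: 0.8
```

Request:
{"api": "move_arm", "payload": {"offset": [[0, 0, 0], [0, 0, -0.1], [0, 0, -0.25], [0, 0, -0.4], [0, 0, -0.55]], "roll": [0, 0, 0, 0, 0]}}

```text
t: 8.4
eef_pos: [0.54, 0.0655, 0.1571]
orientation: [-3.14, -0.039, 0.004]
force: [0.9, -0.6, 0.9]
finger_gap: 0.802
```

```bash
python3 - <<'E'
from h import *
o=status.get_obs()
s=snap("wrist","w9"); I=s["color"]
px=np.array([-.0248,.9997]);py=np.array([-.9997,-.0248]);O=np.array([.5392,.0658])-.105*px
g=I.max(2); sub=np.zeros_like(g); sub[150:292,220:335]=g[150:292,220:335]
m=(sub>175).astype(np.uint8); m=cv2.morphologyEx(m,cv2.MORPH_OPEN,np.ones((5,5)))
cs,_=cv2.findContours(m,0,1); c=max(cs,key=cv2.contourArea);print(cv2.boundingRect(c))
P=np.array([ray(s,p[0],.064)[:2]-O for p in c]); Q=np.c_[P@px,P@py]*1000
print(cv2.minAreaRect(Q.astype(np.float32)))
m1=O-.12*px
off([*m1,.15],np.arctan2(-py[1],-py[0]));off([*m1,.15],np.arctan2(py[1],py[0]))
E
```

```text
(259, 194, 44, 42)
((104.30783081054688, -0.6604824066162109), (39.49272155761719, 39.00780487060547), 0.05751098319888115)
t 8.45 pos [0.5443 0.0653 0.1643] tooly -88.56 off [-0.0265  1.1216  0.071 ] roll -0.9997582706038822 j6 1.457
t 8.45 pos [0.5443 0.0653 0.1643] tooly -88.56 off [-0.0265  1.1216  0.071 ] roll -0.9997582706038821 j6 1.457
```

View pics/w9.png

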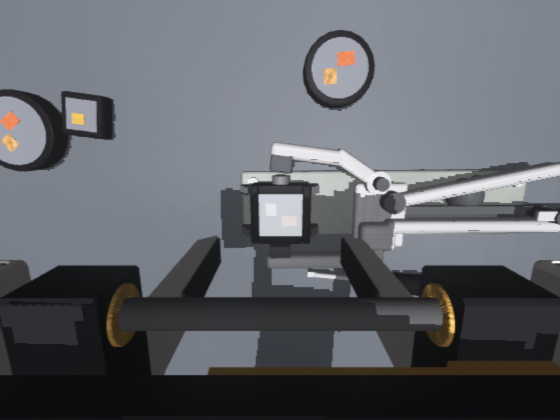

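```bash
python3 - <<'E'
from h import *
s=load("w1");px=np.array([-.0248,.9997]);py=np.array([-.9997,-.0248]);O=np.array([.5392,.0658])-.105*px
for uv in [(230,124),(270,114.5),(310,104)]:
    P=ray(s,uv,.065)[:2]-O; print((P@px).round(4),(P@py).round(4))
for uv in [(230,146),(310,144.6)]:
    P=ray(s,uv,.065)[:2]-O; print((P@px).round(4),(P@py).round(4))
P=ray(s,(100+740/2.75,70+179/2.75),.09)[:2]-O; print(P@px,P@py)
E
```

```text
-0.0291 -0.018
-0.0827 -0.0291
-0.1355 -0.0414
-0.0275 0.0106
-0.1358 0.0106
-0.2078780470410632 -3.6431145773979595e-05
```

Request:
{"api": "move_arm", "payload": {"offset": [[0, 0.1, 0], [0, 0.25, 0], [0, 0.4, 0], [0, 0.55, 0], [0, 0.6, 0]], "roll": [-0.07, -0.15, -0.23, -0.31, -0.39], "hand": -1}}

```text
t: 8.87
eef_pos: [0.5475, -0.0579, 0.1644]
orientation: [2.979, 0.985, 0.015]
force: [-0.9, -0.2, 0.1]
finger_gap: 0.999
```

```bash
cat >> h.py <<'E'
px=np.array([-.0248,.9997]);py=np.array([-.9997,-.0248]);O=np.array([.5392,.0658])-.105*px
def pl(x,y,z): return [*(O+x*px+y*py),z]
def inpl():
    p=status.get_obs()["eef_pos"]; d=p[:2]-O; print("pliers frame mm",(d@px*1000).round(1),(d@py*1000).round(1),(p[2]*1000).round(1))
YA=np.arctan2(-py[1],-py[0])
E
python3 - <<'E'
from h import *
off(pl(-.12,-.013,.15),YA); inpl()
E
```

```text
t 8.8667 pos [ 0.5475 -0.0579  0.1644] tooly -53.41 off [-0.2601  0.4354  0.0731] roll -0.6092657499788078 j6 0.619
pliers frame mm -18.8 -5.2 164.4
```

Request:
{"api": "move_arm", "payload": {"offset": [[-0.07, 0.12, 0], [-0.13, 0.22, 0], [-0.2, 0.32, 0], [-0.26, 0.435, 0], [-0.26, 0.435, 0]], "roll": [-0.08, -0.16, -0.24, -0.32, -0.4]}}

```text
t: 9.28
eef_pos: [0.558, -0.1626, 0.1647]
orientation: [2.529, 1.849, 0.011]
force: [-0.5, -0.6, 0.3]
finger_gap: 0.999
```

```bash
python3 - <<'E'
from h import *
off(pl(-.12,-.013,.15),YA); inpl()
E
```

```text
t 9.2833 pos [ 0.558  -0.1626  0.1647] tooly -17.66 off [ 0.0179 -0.0076  0.0734] roll -0.21202492841224826 j6 -0.173
pliers frame mm -123.8 -13.1 164.7
```

Request:
{"api": "move_arm", "payload": {"offset": [[0.018, -0.008, 0.02], [0.018, -0.008, 0.05], [0.018, -0.008, 0.07], [0.018, -0.008, 0.07], [0.018, -0.008, 0.07]], "roll": [-0.08, -0.16, -0.212, -0.212, -0.212]}}

```text
t: 9.7
eef_pos: [0.5575, -0.1587, 0.1504]
orientation: [2.19, 2.24, 0.009]
force: [-0.7, 0.4, 0.3]
finger_gap: 0.998
```

```bash
python3 - <<'E'
from h import *
off(pl(-.12,-.013,.036),YA); inpl(); snap("wrist","w10")
E
```

```text
t 9.7 pos [ 0.5575 -0.1587  0.1504] tooly 1.29 off [ 0.0006 -0.0047  0.5718] roll -0.0015028015461850512 j6 -0.498
pliers frame mm -119.8 -12.8 150.4
```

View pics/w10.png

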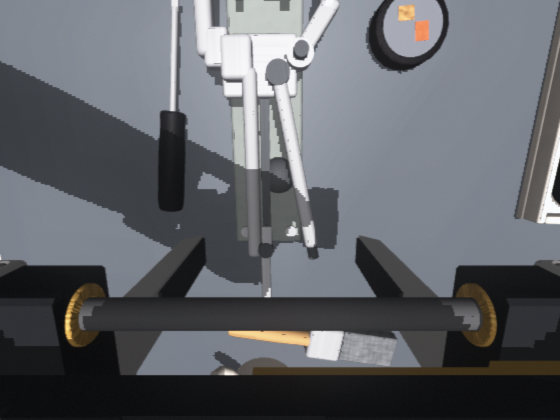

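Request:
{"api": "move_arm", "payload": {"offset": [[0, -0.004, 0.12], [0, -0.004, 0.24], [0, -0.004, 0.36], [0, -0.004, 0.48], [0, -0.004, 0.55]], "roll": [0, 0, 0, 0, 0], "hand": -1}}

```text
t: 10.17
eef_pos: [0.5571, -0.1584, 0.0385]
orientation: [2.193, 2.239, 0.008]
force: [0.0, 0.5, 0.0]
finger_gap: 1.001
```

```bash
python3 - <<'E'
from h import *
off(pl(-.12,-.013,.036),YA); inpl(); snap("wrist","w11"); print(status.get_obs()["force"])
E
```

```text
t 10.1667 pos [ 0.5571 -0.1584  0.0385] tooly 1.2 off [-0.0019  0.0033  0.0124] roll -0.0024503278350077587 j6 -0.497
pliers frame mm -119.6 -12.3 38.5
[-2.58251923  0.40850728 -0.42381816]
```

View pics/w11.png

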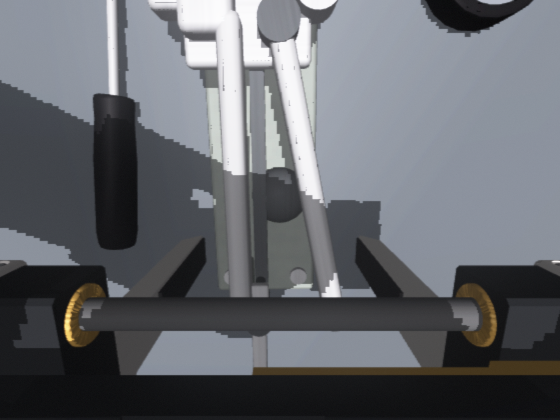

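Request:
{"api": "move_arm", "payload": {"offset": [[0, 0.003, 0.012], [0, 0.003, 0.012], [0, 0.003, 0.012], [0, 0.003, 0.012]], "roll": [0, 0, 0, 0], "hand": -0.45, "grip_force": 10}}

```text
t: 10.55
eef_pos: [0.5573, -0.1582, 0.0354]
orientation: [2.194, 2.24, 0.007]
force: [0.1, -0.2, 0.2]
finger_gap: 0.754
```

```bash
python3 - <<'E'
from h import *
off(pl(-.12,.003,.036),YA); inpl(); o=status.get_obs(); print(o["force"],o["finger_gap"]*94)
E
```

```text
t 10.55 pos [ 0.5573 -0.1582  0.0354] tooly 1.19 off [-0.0034 -0.0775 -0.0036] roll -0.0026172500258659056 j6 -0.496
pliers frame mm -119.4 -12.5 35.4
[ 0.06500658 -0.24574966  0.21047845] 70.8882044723753
```

Request:
{"api": "move_arm", "payload": {"offset": [[0, -0.015, 0], [0, -0.03, 0], [0, -0.045, 0], [0, -0.06, 0], [0, -0.075, 0]], "roll": [0, 0, 0, 0, 0]}}

```text
t: 10.97
eef_pos: [0.544, -0.1597, 0.0365]
orientation: [2.191, 2.236, 0.01]
force: [7.0, -2.8, -1.9]
finger_gap: 0.728
```

```bash
python3 - <<'E'
from h import *
off(pl(-.12,.0035,.036),YA); inpl(); o=status.get_obs(); print(o["force"],o["finger_gap"]*94)
E
```

```text
t 10.9667 pos [ 0.544  -0.1597  0.0365] tooly 1.16 off [ 0.0025 -0.0134  0.0023] roll -0.0028896323989868102 j6 -0.509
pliers frame mm -120.5 0.8 36.5
[ 7.04692926 -2.82151493 -1.85684924] 68.42182806438787
```

Request:
{"api": "move_arm", "payload": {"offset": [[0, -0.013, 0.002], [0, -0.013, 0.002], [0, -0.013, 0.002], [0, -0.013, 0.002], [0, -0.013, 0.002]], "roll": [0, 0, 0, 0, 0], "hand": -0.1, "grip_force": 10}}

```text
t: 11.38
eef_pos: [0.543, -0.1609, 0.037]
orientation: [2.188, 2.231, 0.013]
force: [6.4, -3.1, -2.9]
finger_gap: 0.554
```

```bash
python3 - <<'E'
from h import *
off(pl(-.12,.0035,.036),YA); inpl(); o=status.get_obs(); print(o["force"],o["finger_gap"]*94)
E
```

```text
t 11.3833 pos [ 0.543  -0.1609  0.037 ] tooly 1.13 off [ 0.0087 -0.0085  0.0046] roll -0.0032001262396159553 j6 -0.511
pliers frame mm -121.7 1.8 37.0
[ 6.36854447 -3.12281383 -2.87112771] 52.07716473251124
```

Request:
{"api": "move_arm", "payload": {"offset": [[0.006, -0.008, 0.004], [0.006, -0.008, 0.004], [0.006, -0.008, 0.004], [0.006, -0.008, 0.004], [0.006, -0.008, 0.004]], "roll": [0, 0, 0, 0, 0], "hand": 0.2, "grip_force": 10}}

```text
t: 11.8
eef_pos: [0.542, -0.1603, 0.0367]
orientation: [2.187, 2.23, 0.013]
force: [3.1, -2.2, 1.1]
finger_gap: 0.4
```

```bash
python3 - <<'E'
from h import *
off(pl(-.12,.0035,.036),YA); inpl(); o=status.get_obs(); print(o["force"],o["finger_gap"]*94);snap("wrist","w12")
E
```

```text
t 11.8 pos [ 0.542  -0.1603  0.0367] tooly 1.12 off [ 0.0056 -0.0036  0.0036] roll -0.003366333487796278 j6 -0.511
pliers frame mm -121.1 2.8 36.7
[ 3.12568086 -2.21217959  1.09570752] 37.57683149661403
```

View pics/w12.png

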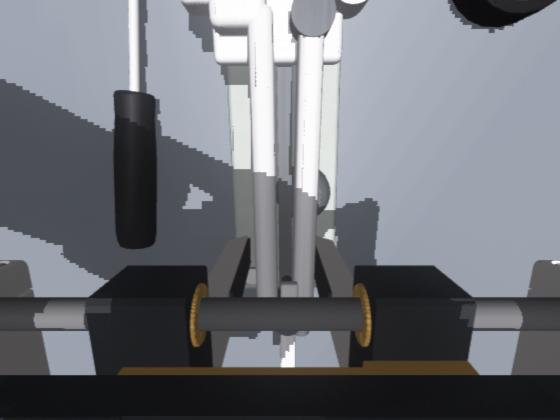

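Request:
{"api": "move_arm", "payload": {"offset": [[0.004, -0.004, 0.003], [0.004, -0.004, 0.003], [0.004, -0.004, 0.003], [0.004, -0.004, 0.003], [0.004, -0.004, 0.003]], "roll": [0, 0, 0, 0, 0], "hand": 0.5, "grip_force": 10}}

```text
t: 12.27
eef_pos: [0.5443, -0.1603, 0.0369]
orientation: [2.182, 2.223, 0.02]
force: [14.4, -3.0, -5.6]
finger_gap: 0.345
```

```bash
python3 - <<'E'
from h import *
off(pl(-.12,.0035,.036),YA); inpl(); o=status.get_obs(); print(o["force"],o["finger_gap"]*94)
E
```

```text
t 12.2667 pos [ 0.5443 -0.1603  0.0369] tooly 1.07 off [ 0.0055 -0.0153  0.0038] roll -0.003867269137578176 j6 -0.51
pliers frame mm -121.1 0.5 36.9
[14.39300309 -2.99626827 -5.60636019] 32.45613987542785
```

Request:
{"api": "move_arm", "payload": {"offset": [[0, -0.005, 0], [0, -0.005, 0], [0, -0.005, 0]], "roll": [0, 0, 0], "hand": 0.5, "grip_force": 10}}

```text
t: 12.52
eef_pos: [0.5445, -0.1603, 0.0368]
orientation: [2.181, 2.221, 0.023]
force: [9.4, -2.1, -4.0]
finger_gap: 0.344
```

```bash
python3 - <<'E'
from h import *
off(pl(-.12,.0035,.036),YA); inpl(); o=status.get_obs(); print(o["force"],o["finger_gap"]*94);snap("wrist","w13");snap("top","t13")
I=load("t13")["color"]; cv2.imwrite("pics/c13.png",cv2.resize(I[150:240,200:370],None,fx=4.6,fy=4.6,interpolation=cv2.INTER_CUBIC))
E
```

```text
t 12.5167 pos [ 0.5445 -0.1603  0.0368] tooly 1.06 off [ 0.0057 -0.0159  0.0037] roll -0.004050106704429124 j6 -0.511
pliers frame mm -121.2 0.3 36.8
[ 9.35873334 -2.14284213 -3.98280653] 32.35932890791174
```

View pics/c13.png

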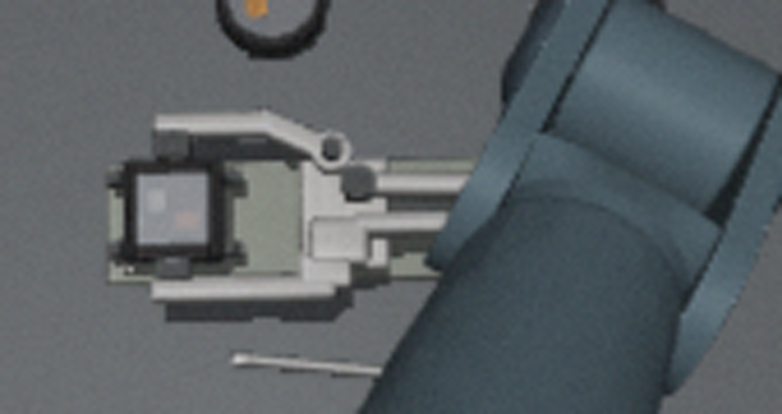

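View pics/w13.png

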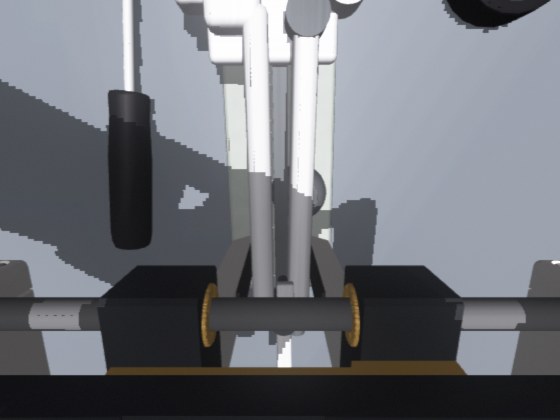

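Request:
{"api": "move_arm", "payload": {"offset": [[0, 0, 0], [0, 0, 0], [0, 0, 0], [0, 0, 0]], "roll": [0, 0, 0, 0], "hand": 0.7, "grip_force": 14}}

```text
t: 12.95
eef_pos: [0.5445, -0.1603, 0.0368]
orientation: [2.181, 2.221, 0.023]
force: [4.8, -1.9, 0.1]
finger_gap: 0.342
```

```bash
python3 - <<'E'
from h import *
inpl(); o=status.get_obs(); print(o["force"],o["finger_gap"]*94)
E
```

```text
pliers frame mm -121.2 0.3 36.8
[ 4.79747921 -1.93320727  0.07123746] 32.173677650133456
```

Request:
{"api": "move_arm", "payload": {"offset": [[0, 0, 0], [0, 0, 0], [0, 0, 0], [0, 0, 0], [0, 0, 0]], "roll": [0, 0, 0, 0, 0], "hand": -0.3, "grip_force": 14}}

```text
t: 13.37
eef_pos: [0.5439, -0.1599, 0.0364]
orientation: [2.182, 2.222, 0.022]
force: [0.4, 0.0, -0.4]
finger_gap: 0.639
```

Request:
{"api": "move_arm", "payload": {"offset": [[0, 0, 0], [0, 0, 0], [0, 0, 0], [0, 0, 0], [0, 0, 0]], "roll": [0, 0, 0, 0, 0]}}

```text
t: 13.78
eef_pos: [0.5439, -0.1599, 0.0364]
orientation: [2.182, 2.222, 0.022]
force: [0.2, -0.5, -0.4]
finger_gap: 0.649
```

```bash
python3 - <<'E'
from h import *
off(pl(-.12,.0,.15),YA);inpl(); o=status.get_obs(); print(o["force"],o["finger_gap"]*94)
snap("wrist","w14");snap("top","t14")
I=load("t14")["color"]; cv2.imwrite("pics/c14.png",cv2.resize(I[150:240,200:370],None,fx=4.6,fy=4.6,interpolation=cv2.INTER_CUBIC))
E
```

```text
t 13.7833 pos [ 0.5439 -0.1599  0.0364] tooly 1.06 off [-0.0014  0.0209 -0.5675] roll -0.003996907158670277 j6 -0.511
pliers frame mm -120.8 0.9 36.4
[ 0.23459506 -0.45373492 -0.35274786] 61.05289496313207
```

View pics/c14.png

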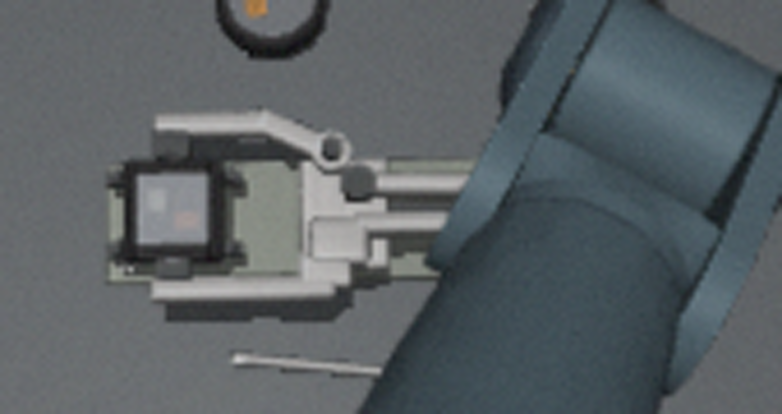

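View pics/w14.png

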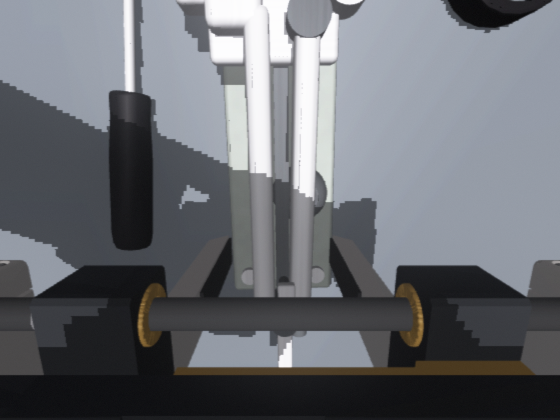

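Request:
{"api": "move_arm", "payload": {"offset": [[0, 0, -0.1], [0, 0, -0.25], [0, 0, -0.4], [0, 0, -0.55], [0, 0, -0.57]], "roll": [0, 0, 0, 0, 0]}}

```text
t: 14.3
eef_pos: [0.5436, -0.1605, 0.1567]
orientation: [2.175, 2.215, 0.026]
force: [0.1, -0.4, 0.8]
finger_gap: 0.65
```

```bash
python3 - <<'E'
from h import *
off(pl(-.206,-.034,.14),YA);inpl()
E
```

```text
t 14.3 pos [ 0.5436 -0.1605  0.1567] tooly 1.08 off [-0.4211  0.1751  0.0964] roll -0.003830646524999356 j6 -0.511
pliers frame mm -121.3 1.2 156.7
```

Request:
{"api": "move_arm", "payload": {"offset": [[-0.1, 0.05, 0], [-0.22, 0.1, 0.02], [-0.34, 0.15, 0.05], [-0.42, 0.175, 0.08], [-0.42, 0.175, 0.08]], "roll": [0, 0, 0, 0, 0], "hand": 1}}

```text
t: 14.72
eef_pos: [0.5806, -0.2463, 0.1414]
orientation: [2.179, 2.214, 0.025]
force: [-0.1, 0.2, 0.7]
finger_gap: 0.335
```

Request:
{"api": "move_arm", "payload": {"offset": [[0, 0, 0], [0, 0, 0], [0, 0, 0], [0, 0, 0]], "roll": [0, 0, 0, 0]}}

```text
t: 15.05
eef_pos: [0.5805, -0.2454, 0.1416]
orientation: [2.178, 2.215, 0.025]
force: [0.2, 0.6, 0.5]
finger_gap: 0.048
```

```bash
python3 - <<'E'
from h import *
off(pl(-.206,-.034,.073),YA);inpl(); print(status.get_obs()["finger_gap"])
snap("wrist","w15");snap("top","t15")
I=load("t15")["color"]; cv2.imwrite("pics/c15.png",cv2.resize(I[130:240,200:370],None,fx=4.6,fy=4.6,interpolation=cv2.INTER_CUBIC))
E
```

```text
t 15.05 pos [ 0.5805 -0.2454  0.1416] tooly 0.98 off [ 0.0103 -0.0102  0.3426] roll -0.004879189812426202 j6 -0.604
pliers frame mm -207.1 -33.5 141.6
0.04837150978732031
```

View pics/c15.png

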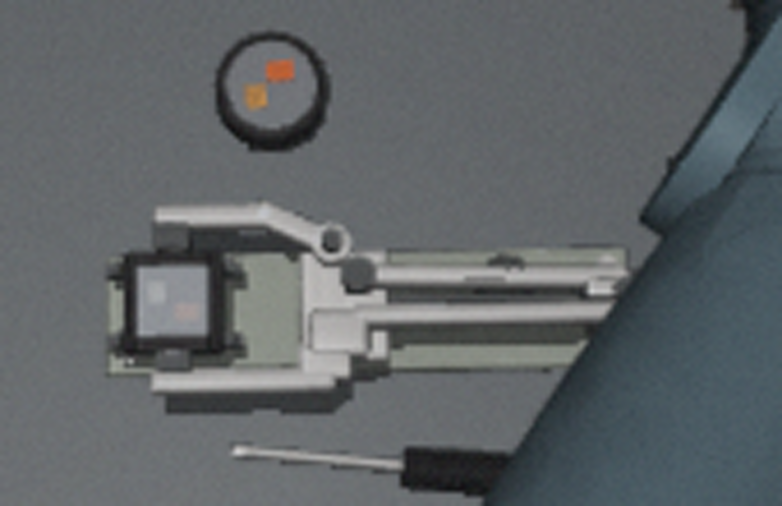

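View pics/w15.png

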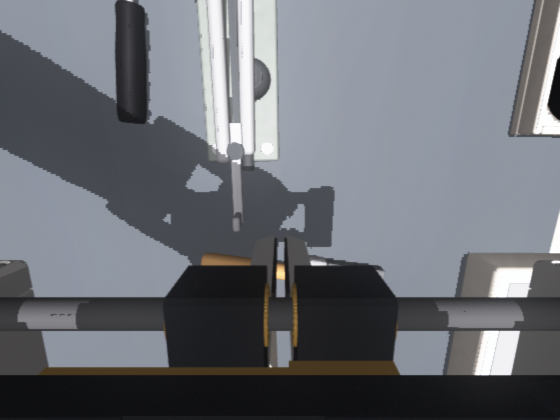

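```bash
python3 - <<'E'
from h import *
s=load("w15"); I=s["color"]
cv2.imwrite("pics/c16.png",cv2.resize(I[130:300,180:340],None,fx=3.5,fy=3.5,interpolation=cv2.INTER_CUBIC))
for uv in [(237,217),(237,230)]:
    P=ray(s,uv,.09)[:2]-O; print(P@px,P@py)
print(proj(s,pl(-.206,0,.09)),proj(s,status.get_obs()["eef_pos"]))
E
```

```text
-0.19939586215078056 -0.0020488619631343213
-0.2099973201540817 -0.0016087862488222944
[234.73041421 225.17421027] [280.00737955 249.81533281]
```

View pics/c16.png

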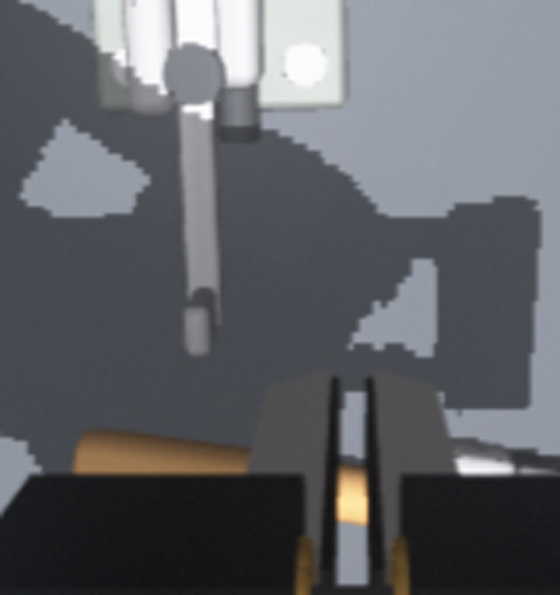

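Request:
{"api": "move_arm", "payload": {"offset": [[0.008, 0, 0.1], [0.008, 0, 0.2], [0.008, 0, 0.3], [0.008, 0, 0.34], [0.008, 0, 0.34]], "roll": [0, 0, 0, 0, 0]}}

```text
t: 15.57
eef_pos: [0.5816, -0.2437, 0.0715]
orientation: [2.18, 2.218, 0.024]
force: [0.1, 0.4, 0.3]
finger_gap: 0.005
```

```bash
python3 - <<'E'
from h import *
off(pl(-.206,0,.073),YA);inpl(); o=status.get_obs(); print(o["finger_gap"],o["force"])
E
```

```text
t 15.5667 pos [ 0.5816 -0.2437  0.0715] tooly 0.99 off [-0.0041 -0.1734 -0.0134] roll -0.004744230317626039 j6 -0.602
pliers frame mm -205.5 -34.7 71.5
0.004696998369134813 [0.07254975 0.41980463 0.30038683]
```

Request:
{"api": "move_arm", "payload": {"offset": [[0, -0.03, -0.01], [0, -0.06, -0.01], [0, -0.09, -0.01], [0, -0.11, -0.01], [0, -0.13, -0.01]], "roll": [0, 0, 0, 0, 0]}}

```text
t: 15.98
eef_pos: [0.5563, -0.2447, 0.0742]
orientation: [2.178, 2.215, 0.026]
force: [2.9, 1.3, 1.5]
finger_gap: 0.008
```

```bash
python3 - <<'E'
from h import *
inpl(); o=status.get_obs(); print(o["finger_gap"],o["force"])
snap("top","t16")
I=load("t16")["color"]; cv2.imwrite("pics/c17.png",cv2.resize(I[130:240,200:370],None,fx=4.6,fy=4.6,interpolation=cv2.INTER_CUBIC))
E
```

```text
pliers frame mm -205.9 -9.4 74.2
0.00845168783380639 [2.89995525 1.2516293  1.48312254]
```

View pics/c17.png

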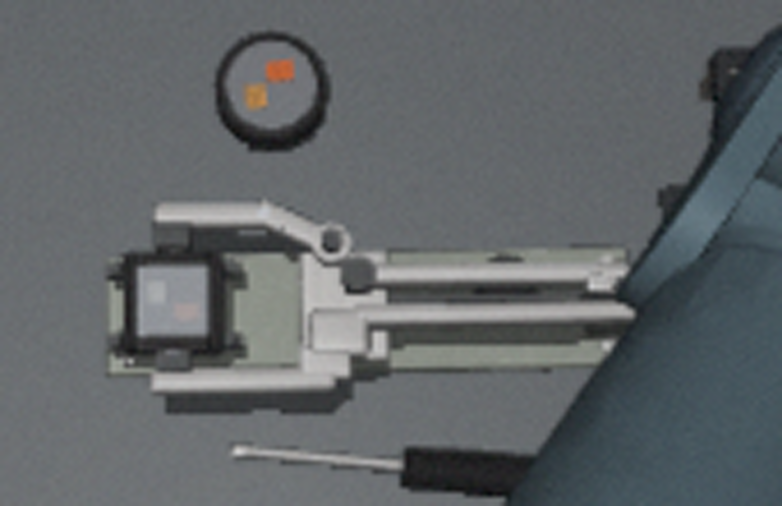

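Still locked and the lever is being pushed with 3 N; I'll keep pushing.

Request:
{"api": "move_arm", "payload": {"offset": [[0, -0.03, 0], [0, -0.05, 0], [0, -0.07, 0], [0, -0.085, 0], [0, -0.085, 0]], "roll": [0, 0, 0, 0, 0]}}

```text
t: 16.45
eef_pos: [0.5394, -0.2436, 0.0736]
orientation: [2.18, 2.214, 0.031]
force: [7.4, 5.1, -0.1]
finger_gap: 0.003
```

```bash
python3 - <<'E'
from h import *
inpl(); o=status.get_obs(); print(o["finger_gap"],o["force"])
snap("top","t17")
I=load("t17")["color"]; cv2.imwrite("pics/c18.png",cv2.resize(I[130:240,200:370],None,fx=4.6,fy=4.6,interpolation=cv2.INTER_CUBIC))
E
```

```text
pliers frame mm -204.3 7.5 73.6
0.002627392693206342 [ 7.36872222  5.11928975 -0.12213426]
```

View pics/c18.png

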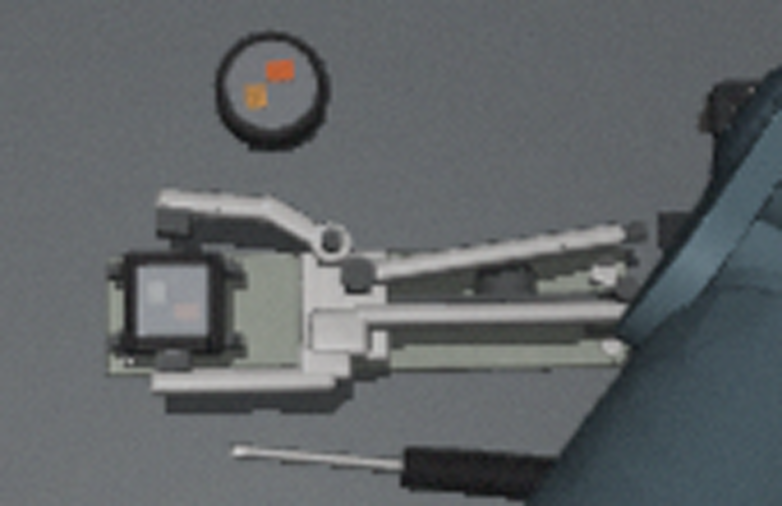

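Request:
{"api": "move_arm", "payload": {"offset": [[0, 0.05, 0], [0, 0.1, 0], [0, 0.15, 0], [0, 0.21, 0], [0, 0.21, 0]], "roll": [0, 0, 0, 0, 0]}}

```text
t: 16.92
eef_pos: [0.583, -0.2431, 0.0752]
orientation: [2.178, 2.215, 0.031]
force: [-0.5, 0.0, -0.5]
finger_gap: 0.008
```

Request:
{"api": "move_arm", "payload": {"offset": [[0, 0.03, -0.15], [0, 0.03, -0.3], [0, 0.03, -0.5], [0, 0.03, -0.65], [0, 0.03, -0.75]], "roll": [0, 0, 0, 0, 0]}}

```text
t: 17.33
eef_pos: [0.5838, -0.2422, 0.2292]
orientation: [2.176, 2.213, 0.031]
force: [0.5, 0.7, -0.5]
finger_gap: 0.007
```

Request:
{"api": "move_arm", "payload": {"offset": [[0.1, -0.05, -0.05], [0.25, -0.1, -0.1], [0.4, -0.15, -0.2], [0.4, -0.15, -0.2], [0.4, -0.15, -0.2]], "roll": [0, 0, 0, 0, 0]}}

```text
t: 17.75
eef_pos: [0.5509, -0.1615, 0.2679]
orientation: [2.172, 2.213, 0.03]
force: [0.0, 0.4, -0.6]
finger_gap: 0.007
```

```bash
python3 - <<'E'
from h import *
inpl(); o=status.get_obs(); print(o["force"])
snap("top","t18");snap("scene","s18");snap("wrist","w18")
I=load("t18")["color"]; cv2.imwrite("pics/c19.png",cv2.resize(I[130:240,200:370],None,fx=4.6,fy=4.6,interpolation=cv2.INTER_CUBIC))
I=load("s18")["color"]; cv2.imwrite("pics/c20.png",cv2.resize(I[165:285,180:340],None,fx=4.8,fy=4.8,interpolation=cv2.INTER_CUBIC))
E
```

```text
pliers frame mm -122.5 -6.1 267.9
[ 0.01565934  0.38592684 -0.5536908 ]
```

View pics/w18.png

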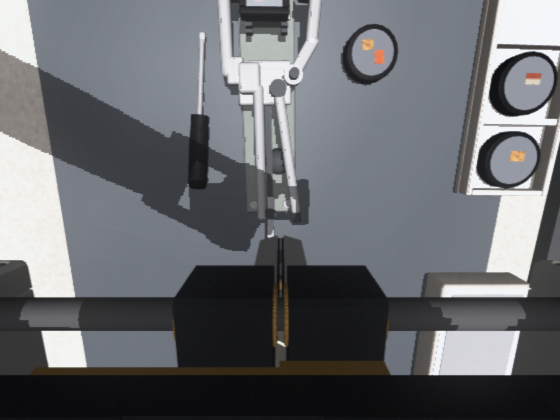

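View pics/c20.png

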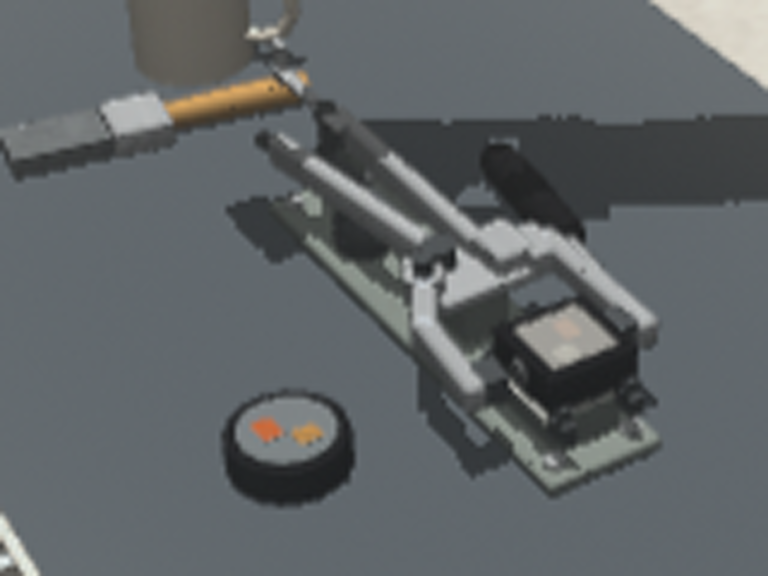

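```bash
python3 - <<'E'
from h import *
def win(name):
    s=load(name);I=s["color"]; g=I.min(2); c0=proj(s,pl(.105,0,.064)).astype(int); m=np.zeros_like(g)
    r=14; m[c0[1]-r:c0[1]+r,c0[0]-r:c0[0]+r]=(g>115)[c0[1]-r:c0[1]+r,c0[0]-r:c0[0]+r]
    m=cv2.morphologyEx(m,cv2.MORPH_OPEN,np.ones((5,5)))
    c=max(cv2.findContours(m,0,1)[0],key=cv2.contourArea)
    P=np.array([ray(s,p[0],.064)[:2]-O for p in c]);print(name,cv2.minAreaRect((np.c_[P@px,P@py]*1000).astype(np.float32)))
win("t14");win("t18")
E
```

```text
t14 ((102.79670715332031, 3.0741701126098633), (36.865264892578125, 36.10607147216797), 89.56612396240234)
t18 ((102.79670715332031, 3.0741701126098633), (36.865264892578125, 36.10607147216797), 89.56612396240234)
```

View pics/c19.png

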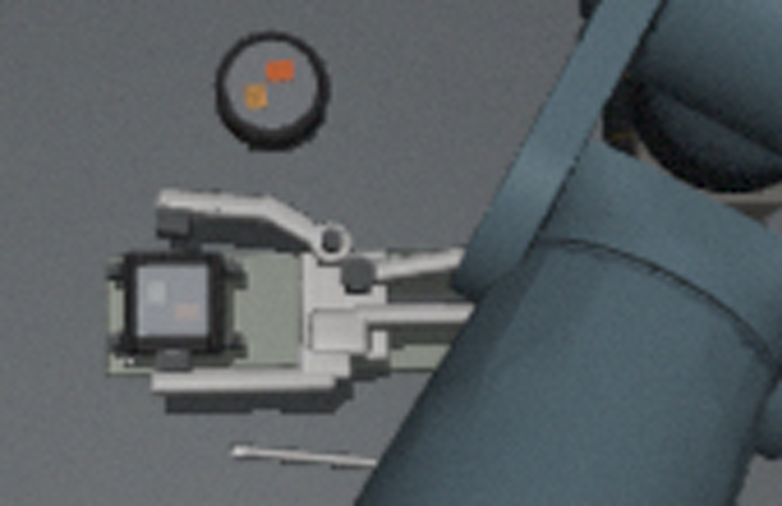

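```bash
python3 -c "
from plant import ticket
print(ticket.job_done())"
```

```text
the job is handed in; nothing more can be done
None
```

The job is handed in at about 18 s of the 72 s allowed; no verdict is reported. I set the black box in the cradle with its plug towards the moving jaw and squeezed the handles. I then let go, flicked the release lever and moved the arm clear.

What the checks showed:
- **Seating:** right after placing, the wrist camera put the box at (104.3, −0.7) mm in the pliers' frame, with the nest at (105, 0), and square to the pliers.
- **Squeeze:** the resistance peaked at about 7 N, faded, then met a hard stop. Grip force was 10 N, raised to 14 N at the stop. The wrist force peaked at 14 N. The handles stayed locked after I let go.
- **Release:** the lever freed the pliers with the wrist reading 3 to 9 N. Afterwards the jaws were open, the lever was back in line, and the box lay flat in the cradle. None of the bystanders looked shifted in the final pictures.

- **Disagreement:** the coarser top camera puts the box at (102.8, +3.1) mm. Part of that is the real push against the fixed jaw, about 2 mm, and the rest I put down to calibration. By that reading it is about 3.8 mm from the nest centre, inside the 7 mm limit.
- **Not measured:** I did not measure the plug depth directly. I take it as home from the lock and the pictures.

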